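# Pack three painting things into the carton

### The job

Pack the carton on the studio table for the next class: first the yellow paint jar, then the blue paint bottle, both set down gently (not dropped) and left standing upright on the carton's floor, and last of all the red-handled brush, lying flat on the carton's floor. Leave the green jar, the orange bottle and the paint palette where they are.

Things in the scene. Friction and masses are not known exactly. Their poses are not given: they have to be found in the camera images.
- carton: open-topped brown cardboard carton, fixed to the table, 230 mm along its x, 320 mm along its y (its long side), 75 mm high, walls and floor 5 mm thick (inside 220 x 310 mm, 70 mm deep), its flaps folded down against the outside (reaching 10 mm beyond the walls); origin at the centre of its underside, z up, turned on the table by up to 0.3 rad
- carton_floor (a point): centre of the carton's inner floor, 5 mm above the table; axes as the carton's
- yellow_jar: jar of yellow paint, white lid with a yellow dab on top: straight round jar, 60 mm diameter from the base to the lid (lid flush with the sides), 75 mm tall, about 0.22 kg, rigid, standing; origin at the centre of its underside, z up its axis
- blue_bottle: bottle of blue paint: round squeeze bottle, rigid, about 0.16 kg, standing, 125 mm tall: straight body 48 mm in diameter up to 88 mm, then a shoulder and a narrow white cone nozzle; origin at the centre of its underside, z up its axis
- brush: flat paint brush lying on the table, 160 mm long along its x, 14 mm thick, about 60 g: bright red handle 20 mm wide from x = -80 to +11 mm, steel ferrule 36 mm wide to +41 mm, dark bristles 36 mm wide to the tip (all rigid); origin at the middle of its length on its underside, x points from handle to bristles, z up
- brush_grip (a point): point on the brush handle near its balance point, 10 mm from the brush's origin towards the handle end and 7 mm above its underside; the handle is 20 mm wide here (across the brush's y)
- brush_butt (a point): handle end of the brush, at half its thickness
- brush_tip (a point): bristle end of the brush, at half its thickness
- green_jar: bystander, jar of green paint with a green dab on its white lid, otherwise like the yellow jar: straight round jar, 60 mm diameter from the base to the lid (lid flush with the sides), 75 mm tall, about 0.22 kg, rigid, standing; origin at the centre of its underside, z up its axis
- orange_bottle: bystander, bottle of orange paint, same shape as the blue one: round squeeze bottle, rigid, about 0.16 kg, standing, 125 mm tall: straight body 48 mm in diameter up to 88 mm, then a shoulder and a narrow white cone nozzle; origin at the centre of its underside, z up its axis
- palette: bystander, white plastic paint palette with coloured wells lying flat, 120 x 180 x 10 mm, long side along its y; origin at the centre of its underside

How it is judged (in metres and radians):
On the way, in this order (a step that is already met when the one before it is completed fails the run):
1. first the yellow jar stands upright on the carton's floor, released (x of yellow_jar in the frame of carton_floor between -0.11 and 0.11 m and y of yellow_jar in the frame of carton_floor between -0.155 and 0.155 m and z of yellow_jar in the frame of carton_floor between -0.02 and 0.012 m and angle between yellow_jar's own z axis and vertical below 0.2 rad and contact force between yellow_jar and the fingers below 0.1 N and linear speed of yellow_jar below 0.05 m/s), for 0.2 s.
2. then the blue bottle stands upright on the carton's floor, released (x of blue_bottle in the frame of carton_floor between -0.11 and 0.11 m and y of blue_bottle in the frame of carton_floor between -0.155 and 0.155 m and z of blue_bottle in the frame of carton_floor between -0.02 and 0.012 m and angle between blue_bottle's own z axis and vertical below 0.2 rad and contact force between blue_bottle and the fingers below 0.1 N and linear speed of blue_bottle below 0.05 m/s), for 0.2 s.
3. last, the brush lies flat on the carton's floor, released (x of brush_butt in the frame of carton_floor between -0.115 and 0.115 m and y of brush_butt in the frame of carton_floor between -0.16 and 0.16 m and z of brush_butt in the frame of carton_floor between -0.02 and 0.03 m and x of brush_tip in the frame of carton_floor between -0.115 and 0.115 m and y of brush_tip in the frame of carton_floor between -0.16 and 0.16 m and z of brush_tip in the frame of carton_floor between -0.02 and 0.03 m and contact force between brush and the fingers below 0.1 N and linear speed of brush below 0.05 m/s), for 0.2 s.
At the end, for the whole second after the job is handed in: Yellow jar and blue bottle stand on the carton floor (undersides within 12 mm of it, tilt under 0.2 rad); brush inside, both ends under 30 mm above the floor; all released and at rest. Green jar, orange bottle and palette within 30 mm of their start, not tipped (all of step 1 and all of step 2 and all of step 3 and not (distance of green_jar from where it was at the start of the episode above 0.03 m or angle between green_jar's own z axis and vertical above 0.5 rad) and not (distance of orange_bottle from where it was at the start of the episode above 0.03 m or angle between orange_bottle's own z axis and vertical above 0.5 rad) and not (distance of palette from where it was at the start of the episode above 0.03 m or angle between palette's own z axis and vertical above 0.5 rad)); the robot touches nothing.
It fails at once if the green jar is moved more than 30 mm or tipped over (distance of green_jar from where it was at the start of the episode above 0.03 m or angle between green_jar's own z axis and vertical above 0.5 rad).
It fails at once if the orange bottle is moved more than 30 mm or tipped over (distance of orange_bottle from where it was at the start of the episode above 0.03 m or angle between orange_bottle's own z axis and vertical above 0.5 rad).
It fails at once if the palette is moved more than 30 mm or tipped over (distance of palette from where it was at the start of the episode above 0.03 m or angle between palette's own z axis and vertical above 0.5 rad).
It fails at once if the yellow jar is dropped (falls out of the fingers at more than 0.9 m/s, about 40 mm of fall) (linear speed of yellow_jar above 0.9 m/s and contact force between yellow_jar and the fingers below 0.05 N).
It fails at once if the blue bottle is dropped (falls out of the fingers at more than 0.9 m/s, about 40 mm of fall) (linear speed of blue_bottle above 0.9 m/s and contact force between blue_bottle and the fingers below 0.05 N).
It also fails if it takes over 72 s, if anything falls off the work surface, if the arm or the gripper's body presses on something with over 40 N, if the wrist force passes 120 N, or if a joint passes its speed limit or range.

### The arm

A 6-joint arm with a two-finger parallel gripper is mounted at the origin on the work surface. World frame = base frame: x ahead of the robot, y to its left, z up, the work surface at z = 0. Lengths are in mm, angles in rad, forces in N, time in s.
With the tool pointing down it reaches from about 275 to 750 mm from the base axis. Payload 10.2 kg.
Tool frame: the origin (TCP) lies at the centre of the arm's flange, where the gripper is bolted on; the fingertips stand 173 mm ahead of it and the grasp point (between the pads) lies 155 mm ahead of it; z points along the fingers, y is the line along which they close (so a half turn about z gives the same grasp; the last joint's range is limited). The gripper opens to 85 mm and grips with 20 to 120 N. Pads are 22 mm wide; open, the fingers measure 114 mm over their backs; the gripper's body (76 mm by 85 mm) begins 54 mm behind the grasp point. The pads swing forward as they close: fully open they stand 13 mm farther back than shut.
Start: joints at [0.901, 0.313, 1.498, -0, 1.331, -0.223], TCP at [226.857, 473.464, 404.694] pointing down, gripper open.
Joint ranges: [-2.94, 2.94], [-0.97, 2.17], [0.19, 2.56], [-1.23, 4.37], [0.02, 3.11], [-2.88, 2.88]. Speed limits (rad/s): [2.39, 2.39, 3.01, 3.14, 3.14, 3.14].

### API

Orientations are given as a unit quaternion [w, x, y, z].
In Python, from rig import ctrl gives the robot as it stands.
- The arm moves only by the tool move_tool, called after "Call:" as name(argument=value, ...), one argument or row to a line, values as JSON. Schema: {"type":"object","properties":{"steps":{"type":"object","properties":{"dx":{"type":"array","items":{"type":"number"},"minItems":1,"maxItems":8},"dy":{"type":"array","items":{"type":"number"},"minItems":1,"maxItems":8},"dz":{"type":"array","items":{"type":"number"},"minItems":1,"maxItems":8},"rx":{"type":"array","items":{"type":"number"},"minItems":1,"maxItems":8},"ry":{"type":"array","items":{"type":"number"},"minItems":1,"maxItems":8},"rz":{"type":"array","items":{"type":"number"},"minItems":1,"maxItems":8}},"additionalProperties":false,"required":["dx","dy","dz","rx","ry","rz"]},"jaw":{"type":"number"},"squeeze":{"type":"number"},"only":{"type":"string"},"quiet":{"type":"boolean"},"lines":{"type":"string"}},"required":["steps"],"additionalProperties":false}. steps is an object with one list for each field, all of the same length, 1 to 8, a row being the entries at one place: dx, dy, dz (the shift in mm), rx, ry, rz (a rotation vector in rad); each row is the pose to reach, as a shift and turn from the pose commanded when the call began, along the tool's axes at that moment; what a row does not reach only later rows make up. A row lasts 1/10 s, in which the tool goes at most 50 mm and 0.15 rad, less where a joint would pass 70% of its speed; a pose out of reach is approached as far as the arm can. jaw is the opening from 0.0 (shut) to 1.0 (fully open), set as the call begins (left out keeps the last). The fingers move at their own pace and stop on an object; squeeze is the grip in N (left out, the last holds). Time passes only in rows, so rows that do not move let the fingers close. The tool returns the time, the measured TCP pose, the force, the opening and the grip force at its end. only (a regular expression) keeps the lines of the reply that match it, lines (a string "A,B") keeps lines A to B, and quiet returns only ok. Input that does not fit is refused with a message, and nothing moves.
- ctrl.sense(): the state, without advancing time (a new reading comes with each control period).
- ctrl.capture(name): name is "scene" or "top" or "wrist"; returns the picture (420x560x3 uint8, red, green, blue); there is no depth.
- ctrl.calibration(name): a dict with "fx", "fy", "cx", "cy" (pixels), "distortion" ([k1, k2, p1, p2, k3] as OpenCV has them; the pictures are not rectified), "position" and "attitude" of the camera in the world. Camera axes: x right, y down, z forward; pixel columns grow to the right and rows downward; lengths in mm; the calibration is good to about 2 mm. A picture is of the moment at which its call begins: read the wrist's pose just before it. calibration takes no time and is no camera call; for the wrist camera it gives the pose at the moment of the call.
- ctrl.finish_job(): hands the job in; it is judged then, once.
The state is a dict: "time_s": time; "joints": joint angles; "dq": joint speeds; "tau": joint torques, N m; "eef_pos": TCP position; "ee_rot": TCP orientation; "force": force on the tool from outside, world axes, zero at the start; "wrist_torque": the same for the moment, N m; "grip_width": opening from 0.0 (shut) to 1.0 (fully open); "grip_force": force on a finger pad.
Only numpy, scipy, OpenCV 4.12 (cv2) and the standard library are available. Lean on these libraries where they do the work, as an engineer would, in place of code of your own. Each camera call takes 0.05 s, during which the arm holds its last target. There are 200 camera calls.

## Working session

There is one attempt and no reset: what is moved stays moved. The work goes in short steps, Python scripts to look and compute and a tool call to move; the robot and the scene stay as the last step left them, time stands still between calls to the robot, and variables do not carry over. Pictures are saved under pics/ and viewed, at most 10 in all, crops included, and the job is handed in when it is done.

```bash
ls; mkdir -p pics; python3 - <<'E'
from rig import ctrl
import cv2
for n in ["top","scene"]:
    cv2.imwrite(f"pics/{n}0.png",ctrl.capture(n)[:,:,::-1]); print(n,ctrl.calibration(n))
print(ctrl.calibration("wrist")); print(ctrl.sense())
E
```

```text
pics
rig.py
top {'fx': 453.82151202134685, 'fy': 453.82151202134685, 'cx': 282.2534343954693, 'cy': 212.82711951350996, 'distortion': array([-0.08147619,  0.        ,  0.        ,  0.        ,  0.        ]), 'position': array([ 491.8312652 ,  -69.11892888, 1271.18736099]), 'attitude': array([-0.03042429,  0.70797751, -0.7042618 ,  0.04309895])}
scene {'fx': 428.89639823964865, 'fy': 428.89639823964865, 'cx': 278.6225475026033, 'cy': 211.12936231986944, 'distortion': array([-0.12543943,  0.        ,  0.        ,  0.        ,  0.        ]), 'position': array([1218.4418259 ,  -53.45698773,  821.99408619]), 'attitude': array([-0.21482878,  0.65544068,  0.6843841 , -0.23635676])}
{'fx': 357.5049380035557, 'fy': 357.5049380035557, 'cx': 279.1249360511267, 'cy': 209.58344152627419, 'distortion': array([0.00550831, 0.        , 0.        , 0.        , 0.        ]), 'position': array([165.87260881, 503.299769  , 373.15898052]), 'attitude': array([0.11358158, 0.83843706, 0.5282818 , 0.07099901])}
{'time_s': 0.1, 'joints': array([ 9.00606096e-01,  3.13418910e-01,  1.49832192e+00, -2.84141968e-05,
        1.33097644e+00, -2.23386970e-01]), 'dq': array([-8.54405071e-04, -4.37948755e-04, -2.23982908e-03,  5.39092409e-04,
        2.30376258e-03,  3.82939320e-05]), 'tau': array([ 2.82462475e-03, -4.12894607e+01, -2.60142696e+01, -1.74606489e-04,
        3.01841239e-03,  5.60994621e-06]), 'eef_pos': array([226.83947351, 473.44392787, 404.19421549]), 'ee_rot': array([-2.30514282e-04,  2.21544663e-01,  9.75150063e-01, -5.13075707e-04]), 'force': array([ 0.60898024,  0.26203117, -1.00316063]), 'wrist_torque': array([-0.0638798 , -0.04151482,  0.01778626]), 'grip_force': 0.0, 'grip_width': 1.002752480730872}
```

View pics/top0.png

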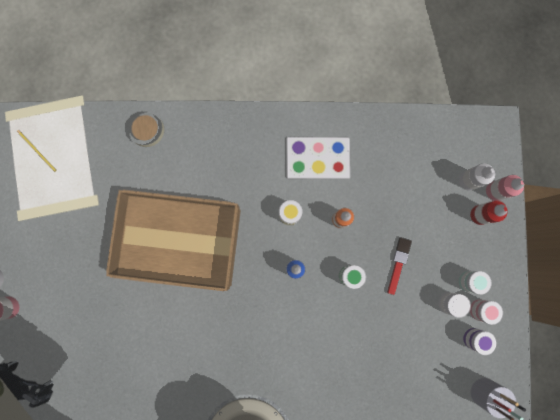

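View pics/scene0.png

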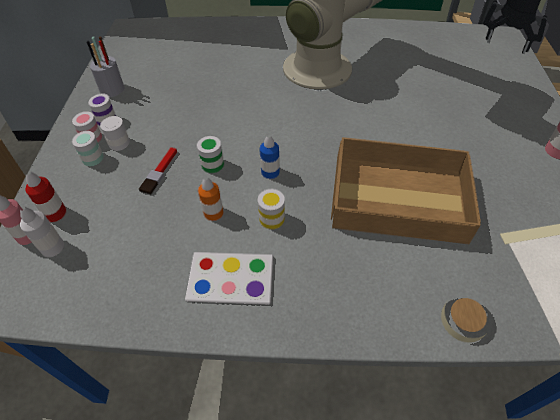

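The top view shows the yellow jar at (291,212), blue bottle at (296,270), green jar at (354,277), orange bottle at (344,217), brush at about (399,265) and carton at about (173,240). The scene view confirms that everything is standing.

```bash
cat > h.py <<'E'
import numpy as np, cv2
from scipy.spatial.transform import Rotation as R
from rig import ctrl
def rot(q): return R.from_quat(np.asarray(q),scalar_first=True)
def cast(cal,px,z):
    K=np.array([[cal['fx'],0,cal['cx']],[0,cal['fy'],cal['cy']],[0,0,1]])
    u=cv2.undistortPoints(np.array(px,float).reshape(-1,1,2),K,cal['distortion'])[:,0]
    d=rot(cal['attitude']).apply(np.c_[u,np.ones(len(u))]); p=cal['position']
    return p+d*((z-p[2])/d[:,2])[:,None]
def mask(im,lo,hi): return cv2.inRange(cv2.cvtColor(im,cv2.COLOR_RGB2HSV),lo,hi)
def biggest(m,box):
    x0,y0,x1,y1=box; k=np.zeros_like(m); k[y0:y1,x0:x1]=m[y0:y1,x0:x1]
    c=max(cv2.findContours(k,cv2.RETR_EXTERNAL,cv2.CHAIN_APPROX_NONE)[0],key=cv2.contourArea)
    return c
def cen(c): m=cv2.moments(c); return (m['m10']/m['m00'],m['m01']/m['m00'])
def go(target_grasp,yaw_y=None):
    """tool-axes shift to bring grasp point to target (tool down)"""
    s=ctrl.sense(); r=rot(s['ee_rot']); g=s['eef_pos']+r.apply([0,0,155])
    return r.inv().apply(np.asarray(target_grasp)-g), r.apply([0,1,0])
E
python3 - <<'E'
from h import *
im=cv2.imread("pics/top0.png")[:,:,::-1].copy(); cal=ctrl.calibration("top")
for n,lo,hi,box,z in [("yellow",(20,120,100),(35,255,255),(275,195,305,228),75),
  ("green",(45,120,50),(85,255,255),(340,262,368,292),75),
  ("blue",(105,130,50),(125,255,255),(280,255,312,285),88),
  ("orange",(3,130,80),(18,255,255),(330,200,360,232),88)]:
    c=biggest(mask(im,lo,hi),box); p=cen(c); print(n,p,cv2.contourArea(c),cv2.minEnclosingCircle(c),cast(cal,[p],z)[0].round(1))
hsv=mask(im,(0,150,80),(5,255,255))|mask(im,(174,150,80),(180,255,255))
c=biggest(hsv,(375,230,415,305)); r=cv2.minAreaRect(c); print("handle",r, cast(cal,cv2.boxPoints(r),12).round(1).tolist(),cast(cal,[r[0]],14))
m=mask(im,(3,70,30),(25,255,255)); c=biggest(m,(90,170,260,310)); r=cv2.minAreaRect(c);print("carton",r,cast(cal,cv2.boxPoints(r),75).round(1).tolist())
a=cv2.resize(im[175:305,265:425],None,fx=2.5,fy=2.5,interpolation=2); b=cv2.resize(im[170:310,90:260],None,fx=2.35,fy=2.32)[:325,:400]
cv2.imwrite("pics/crop.png",np.hstack([a,b])[:,:,::-1])
E
```

```text
yellow (290.4504950495049, 211.33498349834983) 101.0 ((290.39874267578125, 211.0696258544922), 6.1428542137146) [ 620.9 -112.    75. ]Traceback (most recent call last):
  File "<stdin>", line 7, in <module>
  File "h.py", line 15, in cen
    def cen(c): m=cv2.moments(c); return (m['m10']/m['m00'],m['m01']/m['m00'])
                                          ~~~~~~~~^~~~~~~~~
ZeroDivisionError: float division by zero
```

```bash
python3 - <<'E'
from h import *
im=cv2.imread("pics/top0.png")[:,:,::-1].copy(); cal=ctrl.calibration("top")
for n,lo,hi,box,z in [("yellow",(20,120,100),(35,255,255),(275,195,305,228),75),
  ("green",(40,80,30),(95,255,255),(340,262,368,292),75),
  ("blue",(100,110,40),(130,255,255),(280,255,312,285),88),
  ("orange",(3,130,80),(18,255,255),(330,200,360,232),88)]:
    m=mask(im,lo,hi)
    c=biggest(m,box); 
    if len(c)<8: print(n,"none"); continue
    p=cen(c); print(n,p,cv2.contourArea(c),cv2.minEnclosingCircle(c),cast(cal,[p],z)[0].round(1))
hsv=mask(im,(0,150,80),(5,255,255))|mask(im,(170,150,80),(180,255,255))
c=biggest(hsv,(375,230,415,305)); r=cv2.minAreaRect(c); print("handle",r, cast(cal,cv2.boxPoints(r),12).round(1).tolist(),cast(cal,[r[0]],14))
m=mask(im,(3,70,30),(25,255,255)); c=biggest(m,(90,170,260,310)); r=cv2.minAreaRect(c);print("carton",r,cast(cal,cv2.boxPoints(r),75).round(1).tolist())
a=cv2.resize(im[175:305,265:425],None,fx=2.5,fy=2.5,interpolation=2); b=cv2.resize(im[170:310,90:260],(400,325),interpolation=2)
cv2.imwrite("pics/crop.png",np.hstack([a,b])[:,:,::-1])
E
```

```text
yellow (290.4504950495049, 211.33498349834983) 101.0 ((290.39874267578125, 211.0696258544922), 6.1428542137146) [ 620.9 -112.    75. ]
green (353.95258620689657, 276.7787356321839) 116.0 ((354.0, 276.7916564941406), 6.5226216316223145) [ 448.9 -279.6   75. ]
blue (295.4675925925926, 269.0) 216.0 ((295.5, 269.0), 8.732224464416504) [ 469.2 -125.    88. ]
orange (344.2889983579638, 216.91625615763547) 203.0 ((344.2727355957031, 216.72727966308594), 8.57933235168457) [ 605.6 -253.3   88. ]
handle ((394.91448974609375, 277.7462158203125), (5.570860862731934, 30.602596282958984), 15.068489074707031) [[405.2, -386.1, 12.0], [486.8, -409.8, 12.0], [482.8, -425.0, 12.0], [401.1, -401.2, 12.0]] [[ 443.9283271  -404.94448835   14.        ]]
carton ((172.7618408203125, 239.65142822265625), (125.0230484008789, 88.96176147460938), 6.842773914337158) [[445.8, 374.4, 75.0], [680.8, 355.4, 75.0], [642.5, 21.6, 75.0], [410.3, 46.3, 75.0]]
```

View pics/crop.png

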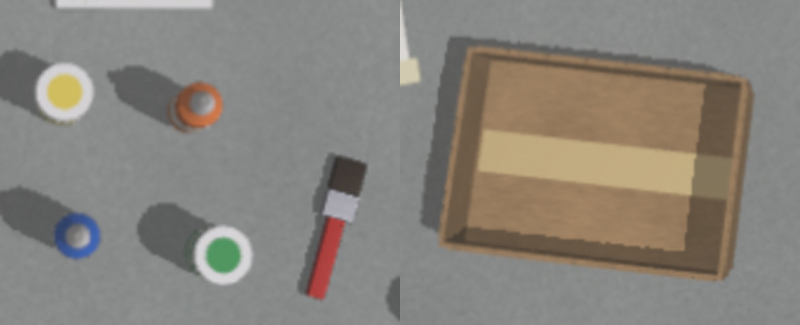

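```bash
python3 - <<'E'
from h import *
print(go([620.9,-112,150])); print(go([620.9,-112,46]))
E
```

```text
(array([-608.39231021, -357.42871318,   99.45334007]), array([ 0.43207835,  0.9018354 , -0.00110279]))
(array([-608.41542251, -357.31402302,  203.45327426]), array([ 0.43207835,  0.9018354 , -0.00110279]))
```

Call:
move_tool(
  steps={"dx":[-40, -80, -120, -160, -200, -240, -280, -320], "dy":[-24, -47, -71, -94, -118, -141, -165, -188], "dz":[7, 13, 20, 26, 33, 40, 46, 52], "rx":[0, 0, 0, 0, 0, 0, 0, 0], "ry":[0, 0, 0, 0, 0, 0, 0, 0], "rz":[0.08, 0.16, 0.25, 0.33, 0.41, 0.49, 0.57, 0.65]},
  jaw=1.0,
  squeeze=40,
)

```text
time_s: 0.9
eef_pos: [434.8, 163.8, 352.4]
ee_rot: [-0.0, 0.523, 0.852, -0.0]
force: [0.3, 0.7, -0.6]
grip_width: 1.006
grip_force: 0.0
```

```bash
python3 - <<'E'
from h import *
d,y=go([620.9,-112,150]); print(d,y, -(-0.11-np.arctan2(y[1],y[0])))
E
```

```text
[-330.2553296    40.79949283   47.29456212] [ 8.91295963e-01  4.53421939e-01 -2.24379518e-04] 0.5806009043813215
```

Call:
move_tool(
  steps={"dx":[-45, -90, -135, -180, -225, -270, -305, -330], "dy":[5, 11, 17, 22, 28, 33, 38, 41], "dz":[6, 12, 18, 25, 32, 38, 44, 47], "rx":[0, 0, 0, 0, 0, 0, 0, 0], "ry":[0, 0, 0, 0, 0, 0, 0, 0], "rz":[0.08, 0.16, 0.25, 0.33, 0.41, 0.49, 0.58, 0.58]},
)

```text
time_s: 1.7
eef_pos: [622.1, -111.4, 304.4]
ee_rot: [-0.001, 0.745, 0.667, -0.0]
force: [-0.1, 0.4, -0.9]
grip_width: 0.999
grip_force: 0.0
```

```bash
python3 - <<'E'
from h import *
d,y=go([620.9,-112,46]); print(d,y)
im=ctrl.capture("wrist"); cv2.imwrite("pics/w1.png",im[:,:,::-1])
E
```

```text
[ -0.76561685  -0.71249982 103.36549225] [ 0.99395694 -0.10976105 -0.0014531 ]
```

View pics/w1.png

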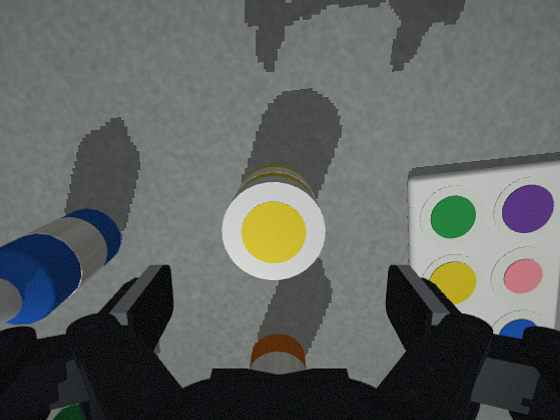

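The wrist view shows the yellow lid at (274,231), centred between the fingers. I'll cross-check the lid and carton position by ray.

```bash
python3 - <<'E'
from h import *
im=cv2.imread("pics/w1.png")[:,:,::-1].copy()
c=biggest(mask(im,(20,120,100),(35,255,255)),(235,195,312,270)); print(cast(ctrl.calibration("wrist"),[cen(c)],75))
E
```

```text
[[ 618.91733791 -113.52890742   75.        ]]
```

Call:
move_tool(
  steps={"dx":[-1, -1, -1, -1, -1], "dy":[-1, -1, -1, -1, -1], "dz":[30, 60, 85, 103, 103], "rx":[0, 0, 0, 0, 0], "ry":[0, 0, 0, 0, 0], "rz":[0, 0, 0, 0, 0]},
)

```text
time_s: 2.25
eef_pos: [619.5, -109.8, 199.8]
ee_rot: [-0.002, 0.744, 0.669, -0.001]
force: [-0.1, -0.2, 0.2]
grip_width: 1.006
grip_force: 0.0
```

Call:
move_tool(
  steps={"dx":[0, 0, 0, 0, 0, 0, 0, 0], "dy":[0, 0, 0, 0, 0, 0, 0, 0], "dz":[0, 0, 0, 0, 0, 0, 0, 0], "rx":[0, 0, 0, 0, 0, 0, 0, 0], "ry":[0, 0, 0, 0, 0, 0, 0, 0], "rz":[0, 0, 0, 0, 0, 0, 0, 0]},
  jaw=0.0,
  squeeze=40,
)

```text
time_s: 3.05
eef_pos: [620.5, -110.2, 204.2]
ee_rot: [0.001, 0.744, 0.669, 0.0]
force: [-1.6, 0.8, 5.8]
grip_width: 0.691
grip_force: 44.2
```

Call:
move_tool(
  steps={"dx":[0, 0, 0, 0, 0], "dy":[0, 0, 0, 0, 0], "dz":[-20, -50, -80, -110, -120], "rx":[0, 0, 0, 0, 0], "ry":[0, 0, 0, 0, 0], "rz":[0, 0, 0, 0, 0]},
)

```text
time_s: 3.55
eef_pos: [620.4, -110.1, 325.9]
ee_rot: [0.002, 0.744, 0.669, 0.001]
force: [0.6, -0.1, -3.1]
grip_width: 0.692
grip_force: 44.3
```

```bash
python3 - <<'E'
from h import *
th=-0.11; C=np.array([545,199.]); M=np.array([[np.cos(th),-np.sin(th)],[np.sin(th),np.cos(th)]])
p=C+M@[0,95]; s=ctrl.sense(); print(s['eef_pos'],s['grip_width'],p, go([*p,s['eef_pos'][2]-155]))
E
```

```text
[ 620.37020352 -110.12168664  325.89188789] 0.6916490170768209 [555.42893858 293.42582931] (array([ 394.61168282, -107.97406192,   -0.99939203]), array([ 0.99438739, -0.10569088,  0.00481287]))
```

Call:
move_tool(
  steps={"dx":[25, 65, 105, 145, 185, 225, 260, 280], "dy":[-7, -18, -29, -40, -51, -62, -71, -77], "dz":[0, 0, 0, 0, 0, 0, 0, 0], "rx":[0, 0, 0, 0, 0, 0, 0, 0], "ry":[0, 0, 0, 0, 0, 0, 0, 0], "rz":[0, 0, 0, 0, 0, 0, 0, 0]},
)

```text
time_s: 4.35
eef_pos: [572.4, 179.0, 321.5]
ee_rot: [-0.001, 0.743, 0.669, -0.001]
force: [-0.1, -0.5, -2.7]
grip_width: 0.692
grip_force: 44.3
```

```bash
python3 - <<'E'
from h import *
im=ctrl.capture("wrist"); cv2.imwrite("pics/w2.png",im[:,:,::-1]);np.save("w2.npy",ctrl.calibration("wrist"),allow_pickle=True)
t=ctrl.capture("top"); s=ctrl.sense();print(s['eef_pos'])
E
```

```text
[572.37820758 178.9150291  321.49422446]
```

View pics/w2.png

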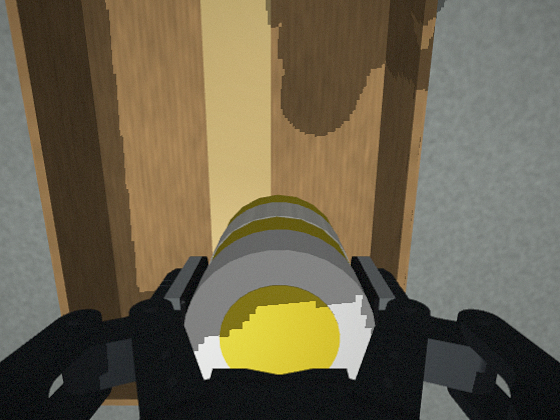

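The wrist view over the carton shows the jar held upright, with rim edges running (7,0)–(62,310) on the left and (440,10)–(410,260) on the right.

```bash
python3 - <<'E'
from h import *
cal=np.load("w2.npy",allow_pickle=True).item()
for z in (70,75): print(cast(cal,[[7,0],[62,310],[440,10],[410,260]],z).round(0).tolist())
t=ctrl.calibration("top"); print(cast(t,[[119.8,190.2],[237.9,203.6],[226.9,289.8],[108.3,274.7]],75).round(0).tolist())
print(go([555.4,293.4,0]))
E
```

```text
[[435.0, 322.0, 70.0], [415.0, 132.0, 70.0], [672.0, 293.0, 70.0], [655.0, 145.0, 70.0]]
[[438.0, 321.0, 75.0], [419.0, 135.0, 75.0], [670.0, 292.0, 75.0], [653.0, 147.0, 75.0]]
[[675.0, 345.0, 75.0], [641.0, 27.0, 75.0], [414.0, 53.0, 75.0], [450.0, 367.0, 75.0]]
(array([112.09509634, -27.988047  , 166.56642091]), array([ 0.9947364 , -0.10244829, -0.00195831]))
```

Call:
move_tool(
  steps={"dx":[35, 75, 105, 112, 112, 112, 112, 112], "dy":[-9, -19, -26, -28, -28, -28, -28, -28], "dz":[0, 0, 5, 25, 55, 80, 95, 102], "rx":[0, 0, 0, 0, 0, 0, 0, 0], "ry":[0, 0, 0, 0, 0, 0, 0, 0], "rz":[0, 0, 0, 0, 0, 0, 0, 0]},
)

```text
time_s: 5.25
eef_pos: [557.3, 290.1, 218.9]
ee_rot: [-0.001, 0.744, 0.668, -0.001]
force: [-0.0, -1.0, -3.6]
grip_width: 0.69
grip_force: 44.3
```

Call:
move_tool(
  steps={"dx":[0, 0, 0, 0], "dy":[0, 0, 0, 0], "dz":[2, 4, 5, 5], "rx":[0, 0, 0, 0], "ry":[0, 0, 0, 0], "rz":[0, 0, 0, 0]},
)

```text
time_s: 5.65
eef_pos: [557.4, 290.8, 216.3]
ee_rot: [0.0, 0.744, 0.669, 0.0]
force: [-1.1, -0.1, -2.0]
grip_width: 0.692
grip_force: 44.3
```

Call:
move_tool(
  steps={"dx":[0, 0, 0, 0], "dy":[0, 0, 0, 0], "dz":[2, 4, 5, 5], "rx":[0, 0, 0, 0], "ry":[0, 0, 0, 0], "rz":[0, 0, 0, 0]},
)

```text
time_s: 6.05
eef_pos: [557.2, 290.8, 210.5]
ee_rot: [-0.0, 0.744, 0.669, -0.0]
force: [0.4, -0.1, -3.5]
grip_width: 0.694
grip_force: 44.3
```

Call:
move_tool(
  steps={"dx":[0, 0, 0], "dy":[0, 0, 0], "dz":[2, 3, 3], "rx":[0, 0, 0], "ry":[0, 0, 0], "rz":[0, 0, 0]},
)

```text
time_s: 6.35
eef_pos: [557.3, 290.9, 209.2]
ee_rot: [0.0, 0.744, 0.669, 0.0]
force: [-5.1, -1.9, 9.8]
grip_width: 0.694
grip_force: 45.5
```

Contact (+10 N). Releasing, then rising.

Call:
move_tool(
  steps={"dx":[0, 0, 0, 0, 0], "dy":[0, 0, 0, 0, 0], "dz":[0, 0, 0, 0, 0], "rx":[0, 0, 0, 0, 0], "ry":[0, 0, 0, 0, 0], "rz":[0, 0, 0, 0, 0]},
  jaw=1.0,
)

```text
time_s: 6.85
eef_pos: [557.3, 290.7, 207.6]
ee_rot: [-0.0, 0.744, 0.669, -0.0]
force: [-0.6, 0.8, 0.1]
grip_width: 0.996
grip_force: 0.0
```

Call:
move_tool(
  steps={"dx":[0, 0, 0, 0, 0], "dy":[0, 0, 0, 0, 0], "dz":[-15, -40, -70, -100, -120], "rx":[0, 0, 0, 0, 0], "ry":[0, 0, 0, 0, 0], "rz":[0, 0, 0, 0, 0]},
)

```text
time_s: 7.35
eef_pos: [557.2, 290.8, 331.4]
ee_rot: [0.001, 0.744, 0.669, 0.002]
force: [-0.2, -0.2, 0.2]
grip_width: 0.996
grip_force: 0.0
```

```bash
python3 - <<'E'
from h import *
print(go([469.2,-125,160]))
t=ctrl.calibration("top")
E
```

```text
(array([-423.02194266,  -44.14432002,   15.59377743]), array([ 0.99438829, -0.10573782,  0.00338258]))
```

Call:
move_tool(
  steps={"dx":[-30, -75, -120, -165, -210, -255, -300, -330], "dy":[-3, -8, -13, -17, -22, -27, -31, -34], "dz":[0, 0, 0, 0, 0, 0, 0, 0], "rx":[0, 0, 0, 0, 0, 0, 0, 0], "ry":[0, 0, 0, 0, 0, 0, 0, 0], "rz":[0, 0, 0, 0, 0, 0, 0, 0]},
)

```text
time_s: 8.15
eef_pos: [487.8, -36.1, 329.0]
ee_rot: [0.001, 0.744, 0.668, 0.0]
force: [0.9, -0.0, 0.5]
grip_width: 0.999
grip_force: 0.0
```

```bash
python3 - <<'E'
from h import *
im=ctrl.capture("wrist"); cal=ctrl.calibration("wrist"); cv2.imwrite("pics/w3.png",im[:,:,::-1])
t=ctrl.capture("top"); cv2.imwrite("pics/t3.png",t[:,:,::-1])
d,y=go([469.2,-125,160]); print(d)
c=biggest(mask(im,(100,110,40),(130,255,255)),(100,0,460,420)); print(cen(c),cv2.boundingRect(c))
np.save("w3.npy",cal,allow_pickle=True)
E
```

```text
[-89.78293966  -9.29333965  13.95811311]
(263.3491261318172, 331.49826279216677) (228, 299, 69, 76)
```

View pics/w3.png

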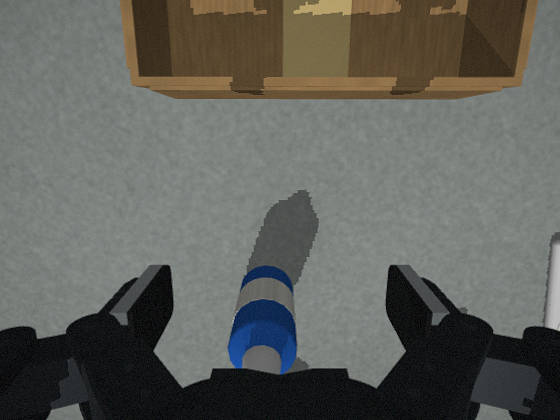

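The wrist view shows the blue bottle at columns 228–297 with its shoulder around row 340, the jaws either side, and the carton's near edge at row 80.

```bash
python3 - <<'E'
from h import *
cal=np.load("w3.npy",allow_pickle=True).item()
print(cast(cal,[[263,340]],88), cast(cal,[[268,266]],0),cast(cal,[[133,82],[522,82]],75))
E
```

```text
[[ 467.8465352  -118.74582904   88.        ]] [[ 470.40427121 -104.65888887    0.        ]] [[411.44975185  54.14868963  75.        ]
 [638.50739274  29.23949117  75.        ]]
```

Call:
move_tool(
  steps={"dx":[-30, -65, -85, -90, -90], "dy":[-3, -7, -9, -9, -9], "dz":[3, 8, 12, 14, 14], "rx":[0, 0, 0, 0, 0], "ry":[0, 0, 0, 0, 0], "rz":[0, 0, 0, 0, 0]},
)

```text
time_s: 8.75
eef_pos: [470.2, -122.1, 314.1]
ee_rot: [0.0, 0.744, 0.668, 0.0]
force: [1.2, 0.1, 0.9]
grip_width: 0.999
grip_force: 0.0
```

```bash
python3 - <<'E'
from h import *
print(go([467.5,-125,78]))
E
```

```text
(array([-3.22535401, -2.48390157, 81.06145853]), array([ 9.94325854e-01, -1.06376605e-01,  3.38484514e-04]))
```

Call:
move_tool(
  steps={"dx":[-3, -3, -3, -3, -3], "dy":[-2, -2, -2, -2, -2], "dz":[20, 45, 68, 80, 80], "rx":[0, 0, 0, 0, 0], "ry":[0, 0, 0, 0, 0], "rz":[0, 0, 0, 0, 0]},
)

```text
time_s: 9.25
eef_pos: [467.9, -124.2, 232.9]
ee_rot: [-0.001, 0.743, 0.669, -0.0]
force: [-0.6, 0.2, 0.8]
grip_width: 0.999
grip_force: 0.0
```

Call:
move_tool(
  steps={"dx":[0, 0, 0, 0, 0, 0, 0, 0], "dy":[0, 0, 0, 0, 0, 0, 0, 0], "dz":[0, 0, 0, 0, 0, 0, 0, 0], "rx":[0, 0, 0, 0, 0, 0, 0, 0], "ry":[0, 0, 0, 0, 0, 0, 0, 0], "rz":[0, 0, 0, 0, 0, 0, 0, 0]},
  jaw=0.0,
  squeeze=35,
)

```text
time_s: 10.05
eef_pos: [467.9, -125.2, 234.8]
ee_rot: [0.001, 0.744, 0.669, 0.0]
force: [-2.3, 0.9, 5.9]
grip_width: 0.551
grip_force: 35.2
```

Call:
move_tool(
  steps={"dx":[0, 0, 0, 0, 0], "dy":[0, 0, 0, 0, 0], "dz":[-15, -40, -70, -100, -105], "rx":[0, 0, 0, 0, 0], "ry":[0, 0, 0, 0, 0], "rz":[0, 0, 0, 0, 0]},
)

```text
time_s: 10.55
eef_pos: [468.1, -125.2, 342.0]
ee_rot: [0.003, 0.744, 0.669, 0.001]
force: [0.2, -0.2, -2.5]
grip_width: 0.547
grip_force: 37.1
```

```bash
python3 - <<'E'
from h import *
th=-0.11; C=np.array([543.5,200.]); M=np.array([[np.cos(th),-np.sin(th)],[np.sin(th),np.cos(th)]])
p=C+M@[0,8]; s=ctrl.sense(); print(p, go([*p,s['eef_pos'][2]-155]))
E
```

```text
[544.37822641 207.95164878] (array([339.70945338,  39.75666726,  -0.58379459]), array([ 0.99437225, -0.10578582,  0.00576078]))
```

Call:
move_tool(
  steps={"dx":[25, 70, 115, 160, 205, 250, 295, 325], "dy":[3, 8, 14, 19, 24, 29, 35, 38], "dz":[0, 0, 0, 0, 0, 0, 0, 0], "rx":[0, 0, 0, 0, 0, 0, 0, 0], "ry":[0, 0, 0, 0, 0, 0, 0, 0], "rz":[0, 0, 0, 0, 0, 0, 0, 0]},
)

```text
time_s: 11.35
eef_pos: [539.9, 196.8, 337.5]
ee_rot: [-0.0, 0.743, 0.669, -0.0]
force: [0.3, -1.2, -1.4]
grip_width: 0.545
grip_force: 37.1
```

Call:
move_tool(
  steps={"dx":[10, 15, 15, 15, 15, 15, 15, 15], "dy":[1, 2, 2, 2, 2, 2, 2, 2], "dz":[0, 10, 35, 60, 80, 92, 96, 96], "rx":[0, 0, 0, 0, 0, 0, 0, 0], "ry":[0, 0, 0, 0, 0, 0, 0, 0], "rz":[0, 0, 0, 0, 0, 0, 0, 0]},
)

```text
time_s: 12.15
eef_pos: [543.6, 208.2, 242.5]
ee_rot: [-0.0, 0.744, 0.668, -0.0]
force: [-0.4, 0.1, -1.0]
grip_width: 0.548
grip_force: 37.0
```

Call:
move_tool(
  steps={"dx":[0, 0, 0], "dy":[0, 0, 0], "dz":[2, 3, 3], "rx":[0, 0, 0], "ry":[0, 0, 0], "rz":[0, 0, 0]},
)

```text
time_s: 12.45
eef_pos: [543.6, 208.8, 240.1]
ee_rot: [0.0, 0.744, 0.669, 0.0]
force: [0.2, -0.9, -1.7]
grip_width: 0.546
grip_force: 37.0
```

Call:
move_tool(
  steps={"dx":[0, 0, 0], "dy":[0, 0, 0], "dz":[2, 3, 3], "rx":[0, 0, 0], "ry":[0, 0, 0], "rz":[0, 0, 0]},
)

```text
time_s: 12.75
eef_pos: [543.6, 209.1, 239.7]
ee_rot: [0.0, 0.743, 0.669, 0.001]
force: [-9.5, -1.3, 22.1]
grip_width: 0.544
grip_force: 39.7
```

Call:
move_tool(
  steps={"dx":[0, 0, 0, 0, 0], "dy":[0, 0, 0, 0, 0], "dz":[-2, -2, -2, -2, -2], "rx":[0, 0, 0, 0, 0], "ry":[0, 0, 0, 0, 0], "rz":[0, 0, 0, 0, 0]},
  jaw=1.0,
)

```text
time_s: 13.25
eef_pos: [543.5, 208.7, 238.5]
ee_rot: [-0.0, 0.744, 0.669, -0.0]
force: [-0.6, -0.1, -0.4]
grip_width: 1.0
grip_force: 0.0
```

Call:
move_tool(
  steps={"dx":[0, 0, 0, 0, 0], "dy":[0, 0, 0, 0, 0], "dz":[-15, -40, -70, -100, -110], "rx":[0, 0, 0, 0, 0], "ry":[0, 0, 0, 0, 0], "rz":[0, 0, 0, 0, 0]},
)

```text
time_s: 13.75
eef_pos: [543.7, 208.8, 351.6]
ee_rot: [0.001, 0.744, 0.669, 0.002]
force: [0.7, -0.2, -0.5]
grip_width: 0.998
grip_force: 0.0
```

```bash
python3 - <<'E'
from h import *
print(go([467.5,-412.4,150]))
im=ctrl.capture("scene"); cv2.imwrite("pics/s4.png",im[:,:,::-1])
E
```

```text
(array([-626.08040694,  -11.02201044,   45.7427706 ]), array([ 0.99438184, -0.10575602,  0.00451866]))
```

View pics/s4.png

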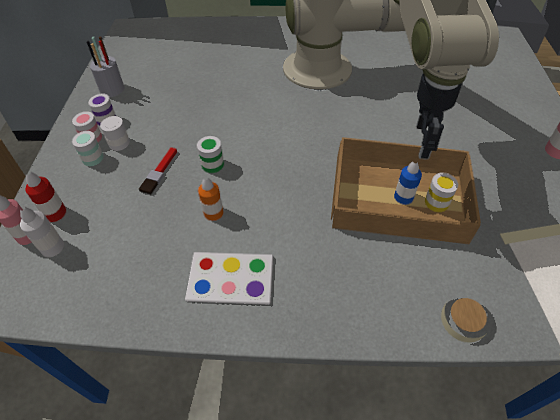

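The scene view shows the bottle (407,183) and jar (441,191) standing in the carton. Next is the brush.

Call:
move_tool(
  steps={"dx":[-30, -75, -120, -165, -210, -255, -300, -340], "dy":[0, -1, -2, -3, -4, -4, -5, -6], "dz":[0, 0, 0, 0, 0, 0, 0, 0], "rx":[0, 0, 0, 0, 0, 0, 0, 0], "ry":[0, 0, 0, 0, 0, 0, 0, 0], "rz":[0.1, 0.22, 0.34, 0.47, 0.6, 0.73, 0.86, 0.98]},
  jaw=0.6,
)

```text
time_s: 14.6
eef_pos: [500.9, -130.7, 347.2]
ee_rot: [-0.001, 0.971, 0.237, -0.001]
force: [0.4, 0.4, 0.8]
grip_width: 0.6
grip_force: 0.0
```

```bash
python3 - <<'E'
from h import *
d,y=go([467.5,-412.4,150]); print(d,y,np.arctan2(y[1],y[0])+1.85)
E
```

```text
[-159.20945426  234.99225522   41.97637621] [ 0.46081381 -0.88749514 -0.00173329] 0.7581164014589938
```

Call:
move_tool(
  steps={"dx":[-24, -48, -72, -96, -120, -140, -155, -159], "dy":[35, 70, 106, 141, 176, 207, 228, 235], "dz":[0, 0, 0, 0, 0, 0, 0, 0], "rx":[0, 0, 0, 0, 0, 0, 0, 0], "ry":[0, 0, 0, 0, 0, 0, 0, 0], "rz":[0.11, 0.22, 0.33, 0.45, 0.57, 0.68, 0.76, 0.76]},
)

```text
time_s: 15.4
eef_pos: [469.6, -412.9, 346.5]
ee_rot: [-0.001, 0.99, -0.139, -0.001]
force: [0.1, -0.2, -0.7]
grip_width: 0.6
grip_force: 0.0
```

```bash
python3 - <<'E'
from h import *
im=ctrl.capture("wrist"); cal=ctrl.calibration("wrist"); cv2.imwrite("pics/w5.png",im[:,:,::-1])
m=mask(im,(0,130,60),(6,255,255))|mask(im,(170,130,60),(180,255,255))
r=cv2.minAreaRect(biggest(m,(100,0,460,420))); print(r,cast(cal,cv2.boxPoints(r),12).round(1).tolist())
d,y=go([467.5,-412.4,60]); print(d,y,np.arctan2(y[1],y[0])+1.85)
E
```

```text
((281.0, 221.0), (96.0, 22.0), 90.0) [[486.6, -408.0, 12.0], [481.5, -426.2, 12.0], [395.2, -402.7, 12.0], [400.7, -383.1, 12.0]]
[ -1.71987678   0.76160877 131.71254078] [-0.2726011  -0.96212644 -0.00116235] 0.003107987954370728
```

View pics/w5.png

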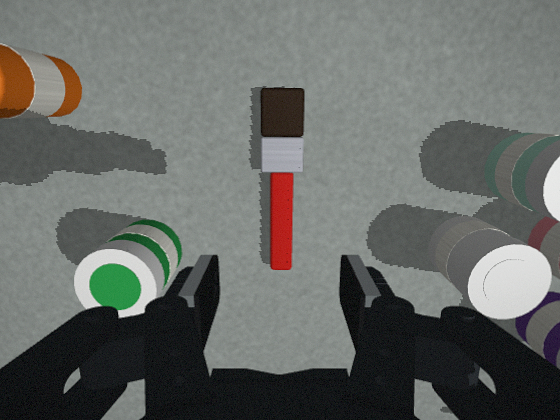

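The brush lies aligned with the tool, its handle at column 281 and the ferrule boundary at row 172. Descending.

Call:
move_tool(
  steps={"dx":[-4, -4, -4, -4, -4, -4, -4, -4], "dy":[1, 1, 1, 1, 1, 1, 1, 1], "dz":[35, 75, 110, 140, 155, 163, 166, 166], "rx":[0, 0, 0, 0, 0, 0, 0, 0], "ry":[0, 0, 0, 0, 0, 0, 0, 0], "rz":[0, 0, 0, 0, 0, 0, 0, 0]},
  jaw=0.5,
)

```text
time_s: 16.25
eef_pos: [466.6, -410.6, 183.5]
ee_rot: [0.0, 0.991, -0.137, 0.001]
force: [0.9, 0.6, -0.7]
grip_width: 0.501
grip_force: 0.0
```

```bash
python3 - <<'E'
from h import *
d,y=go([465,-411.7,20]); print(d,ctrl.sense()['eef_pos'])
E
```

```text
[-1.40009011  1.36158749  8.53276328] [ 466.57294262 -410.59468527  183.53312499]
```

Call:
move_tool(
  steps={"dx":[-1, -1, -1], "dy":[1, 1, 1], "dz":[3, 6, 6], "rx":[0, 0, 0], "ry":[0, 0, 0], "rz":[0, 0, 0]},
)

```text
time_s: 16.55
eef_pos: [465.0, -411.3, 176.7]
ee_rot: [-0.0, 0.991, -0.137, -0.0]
force: [0.6, 1.0, -0.1]
grip_width: 0.5
grip_force: 0.0
```

Call:
move_tool(
  steps={"dx":[0, 0, 0, 0, 0, 0], "dy":[0, 0, 0, 0, 0, 0], "dz":[0, 0, 0, 0, 0, 0], "rx":[0, 0, 0, 0, 0, 0], "ry":[0, 0, 0, 0, 0, 0], "rz":[0, 0, 0, 0, 0, 0]},
  jaw=0.0,
  squeeze=40,
)

```text
time_s: 17.15
eef_pos: [465.2, -411.4, 177.1]
ee_rot: [0.0, 0.991, -0.137, 0.0]
force: [0.7, 0.0, 4.6]
grip_width: 0.214
grip_force: 39.9
```

Call:
move_tool(
  steps={"dx":[0, 0, 0, 0, 0, 0], "dy":[0, 0, 0, 0, 0, 0], "dz":[-15, -45, -80, -115, -145, -155], "rx":[0, 0, 0, 0, 0, 0], "ry":[0, 0, 0, 0, 0, 0], "rz":[0, 0, 0, 0, 0, 0]},
)

```text
time_s: 17.75
eef_pos: [465.1, -411.2, 335.6]
ee_rot: [0.002, 0.991, -0.137, 0.002]
force: [0.6, -0.4, -0.2]
grip_width: 0.219
grip_force: 39.4
```

```bash
python3 - <<'E'
from h import *
th=-0.11; C=np.array([543.5,200.]); M=np.array([[np.cos(th),-np.sin(th)],[np.sin(th),np.cos(th)]])
p=C+M@[-10,-92]; s=ctrl.sense(); print(p, go([*p,s['eef_pos'][2]-155]))
E
```

```text
[523.46083534 109.653822  ] (array([ -86.0102903 , -517.63578016,   -1.98138614]), array([-0.27162711, -0.96239751,  0.00312303]))
```

Call:
move_tool(
  steps={"dx":[-5, -11, -18, -25, -32, -40, -47, -53], "dy":[-25, -65, -108, -152, -195, -240, -283, -320], "dz":[0, 0, 0, 0, 0, 0, 0, 0], "rx":[0, 0, 0, 0, 0, 0, 0, 0], "ry":[0, 0, 0, 0, 0, 0, 0, 0], "rz":[0, -0.02, -0.04, -0.06, -0.08, -0.1, -0.12, -0.14]},
)

```text
time_s: 18.55
eef_pos: [500.7, -86.7, 331.1]
ee_rot: [-0.0, 0.998, -0.067, -0.001]
force: [0.1, -0.5, -0.2]
grip_width: 0.22
grip_force: 39.4
```

```bash
python3 - <<'E'
from h import *
s=ctrl.sense(); d,y=go([523.5,109.7,s['eef_pos'][2]-155]); print(d,y,np.arctan2(y[1],y[0])+1.681)
E
```

```text
[-3.36460424e+00 -1.97633292e+02  1.17041265e-01] [-1.33489843e-01 -9.91050020e-01 -5.65325040e-04] -0.02368585876412066
```

Call:
move_tool(
  steps={"dx":[0, -1, -2, -3, -3, -3, -3, -3], "dy":[-35, -75, -115, -155, -185, -198, -198, -198], "dz":[0, 0, 0, 0, 0, 0, 20, 40], "rx":[0, 0, 0, 0, 0, 0, 0, 0], "ry":[0, 0, 0, 0, 0, 0, 0, 0], "rz":[-0.01, -0.02, -0.024, -0.024, -0.024, -0.024, -0.024, -0.024]},
)

```text
time_s: 19.35
eef_pos: [524.6, 107.7, 291.0]
ee_rot: [0.0, 0.998, -0.055, -0.0]
force: [-1.2, 0.0, -0.8]
grip_width: 0.222
grip_force: 39.4
```

```bash
python3 - <<'E'
from h import *
im=ctrl.capture("wrist"); cv2.imwrite("pics/w6.png",im[:,:,::-1])
d,y=go([523.5,109.7,27]); print(d)
E
```

```text
[  0.90050105  -2.54104036 105.49632058]
```

View pics/w6.png

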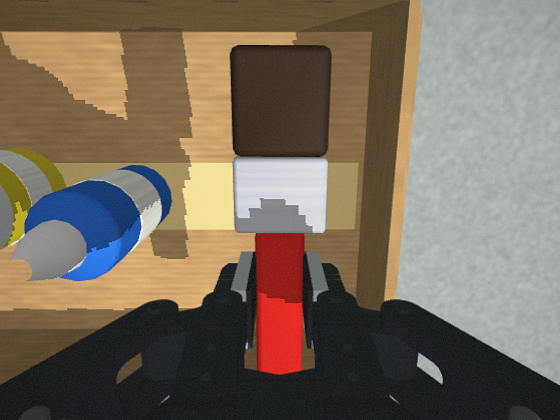

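The wrist view shows the brush level and parallel to the carton, clear of the bottle (110,215) and the wall (column 365 and beyond).

Call:
move_tool(
  steps={"dx":[1, 1, 1, 1, 1, 1, 1], "dy":[-2, -2, -2, -2, -2, -2, -2], "dz":[20, 45, 70, 88, 98, 102, 102], "rx":[0, 0, 0, 0, 0, 0, 0], "ry":[0, 0, 0, 0, 0, 0, 0], "rz":[0, 0, 0, 0, 0, 0, 0]},
)

```text
time_s: 20.1
eef_pos: [526.1, 109.3, 189.9]
ee_rot: [0.0, 0.998, -0.056, -0.0]
force: [-0.3, -0.4, 0.1]
grip_width: 0.217
grip_force: 39.4
```

Call:
move_tool(
  steps={"dx":[0, 0, 0], "dy":[0, 0, 0], "dz":[2, 3, 3], "rx":[0, 0, 0], "ry":[0, 0, 0], "rz":[0, 0, 0]},
)

```text
time_s: 20.4
eef_pos: [526.0, 109.6, 187.0]
ee_rot: [-0.0, 0.998, -0.056, 0.0]
force: [0.5, 0.6, -0.9]
grip_width: 0.218
grip_force: 39.4
```

Call:
move_tool(
  steps={"dx":[0, 0, 0], "dy":[0, 0, 0], "dz":[1, 2, 2], "rx":[0, 0, 0], "ry":[0, 0, 0], "rz":[0, 0, 0]},
)

```text
time_s: 20.7
eef_pos: [525.9, 109.6, 184.6]
ee_rot: [0.0, 0.998, -0.056, -0.0]
force: [-0.2, 1.1, -0.6]
grip_width: 0.218
grip_force: 39.4
```

Call:
move_tool(
  steps={"dx":[0, 0, 0], "dy":[0, 0, 0], "dz":[1, 2, 2], "rx":[0, 0, 0], "ry":[0, 0, 0], "rz":[0, 0, 0]},
)

```text
time_s: 21.0
eef_pos: [525.9, 109.5, 182.5]
ee_rot: [-0.0, 0.998, -0.056, -0.0]
force: [0.5, 0.2, -0.9]
grip_width: 0.218
grip_force: 39.4
```

Call:
move_tool(
  steps={"dx":[0, 0, 0], "dy":[0, 0, 0], "dz":[1, 1.5, 1.5], "rx":[0, 0, 0], "ry":[0, 0, 0], "rz":[0, 0, 0]},
)

```text
time_s: 21.3
eef_pos: [526.0, 109.6, 182.0]
ee_rot: [0.0, 0.998, -0.056, 0.0]
force: [-4.1, -1.2, 10.0]
grip_width: 0.22
grip_force: 40.6
```

Call:
move_tool(
  steps={"dx":[0, 0, 0, 0], "dy":[0, 0, 0, 0], "dz":[0, 0, 0, 0], "rx":[0, 0, 0, 0], "ry":[0, 0, 0, 0], "rz":[0, 0, 0, 0]},
  jaw=0.5,
)

```text
time_s: 21.7
eef_pos: [525.9, 109.6, 181.1]
ee_rot: [0.0, 0.998, -0.056, -0.0]
force: [0.3, 0.2, 0.6]
grip_width: 0.501
grip_force: 0.0
```

Call:
move_tool(
  steps={"dx":[0, 0, 0, 0, 0, 0, 0, 0], "dy":[0, 0, 0, 0, 0, 0, 0, 0], "dz":[-5, -20, -50, -90, -130, -160, -170, -170], "rx":[0, 0, 0, 0, 0, 0, 0, 0], "ry":[0, 0, 0, 0, 0, 0, 0, 0], "rz":[0, 0, 0, 0, 0, 0, 0, 0]},
)

```text
time_s: 22.5
eef_pos: [525.9, 109.6, 352.1]
ee_rot: [-0.0, 0.998, -0.056, 0.001]
force: [-0.5, 0.3, -0.9]
grip_width: 0.498
grip_force: 0.0
```

Call:
move_tool(
  steps={"dx":[20, 0, 0, 0, 0, 0, 0], "dy":[30, 70, 110, 150, 190, 220, 220], "dz":[0, 0, 0, 0, 0, 0, 0], "rx":[0, 0, 0, 0, 0, 0, 0], "ry":[0, 0, 0, 0, 0, 0, 0], "rz":[0, 0, 0, 0, 0, 0, 0]},
)

```text
time_s: 23.2
eef_pos: [501.0, -111.9, 349.2]
ee_rot: [-0.0, 0.998, -0.058, -0.002]
force: [0.0, -0.0, -0.4]
grip_width: 0.497
grip_force: 0.0
```

```bash
python3 - <<'E'
from h import *
cv2.imwrite("pics/s7.png",ctrl.capture("scene")[:,:,::-1])
E
```

```text
(no output)
```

View pics/s7.png

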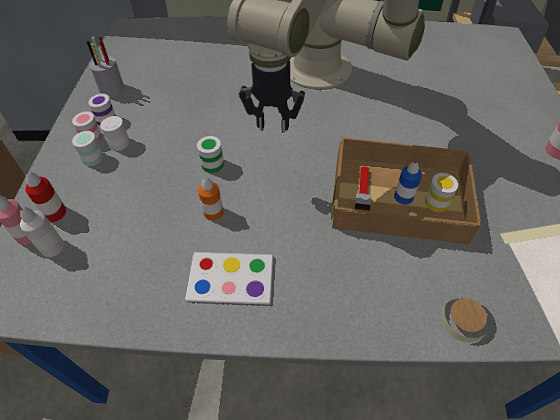

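The brush lies flat at (364,187), the bottle (407,183) and jar (441,191) stand in the carton, and the bystanders haven't moved.

```bash
python3 -c "
from rig import ctrl
print(ctrl.finish_job())"
```

```text
the job is handed in; nothing more can be done
None
```

I packed the yellow jar, then the blue bottle, then the brush into the carton and handed the job in at about 23 s; the last picture shows the jar and bottle upright, the brush flat, and the green jar, orange bottle and palette unmoved, but the hand-in returned no verdict.

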